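# Complete the socket cassette and unclip it from its dock

## Task

Two deep sockets of the set are standing on the bench: put the red one and the blue one back, hexagon end down as they stand, into the cassette's bores with the ring of the same colour. Then pinch the cassette's two orange side catches together and lift it, complete and level, out of its dock until it is clear of it by about 10 cm. Finish holding it there still, by its squeezed catches and without letting go, and leave the other things on the bench where they are.

Things in the scene. Friction and masses are not known exactly. Their poses are not given: they have to be found in the camera images.
- dock: Dock fixed to the bench: dark steel plate 224 x 100 mm, 6 mm thick, low cheeks round the cassette's ends (top 22 mm above the bench) and two bright steel keepers at mid-length, 28.5 to 40.5 mm either side of the centre line, 28 mm long, top 27 mm above the bench; their lips hold down the catches' hooks. Origin: centre of the underside, z = 0. x along its length, y across. Place and yaw vary.
- cassette: Grey plastic socket rack, loose, clipped in the dock on its plate (6 mm up, 1.5 mm side play): 196 x 42 mm, deck 32 mm above its underside, four bores in a row, in the middle a grip 48 x 29 mm, 66 mm high. 0.21 kg empty, 0.6 kg full. Cannot be lifted out unless both catches are pressed. Origin: centre of its underside; x along its length, y across (right to left catch), z up.
- grip (a point): Point midway between the two catches, 48 mm above the cassette's underside: the place to pinch from above, fingers closing along the cassette's y. Fingertips up to 23 mm below it stay clear of the keepers; socket tops stand 23 mm above it, the nearest axes 43 mm to either side along x. 54 mm wide over the catches at rest, 40 mm when both are fully in.
- catch_left: Orange ribbed catch on the cassette's +y side: upright paddle 28 mm long (x), from 6 to 66 mm above the cassette's underside, outer face 27 mm off the centre line at rest, with a hook at its foot that reaches out under the keeper. Slides inward (7 mm) against a spring. Origin: the cassette's origin, shifted inward with the catch.
- catch_right: The same catch on the cassette's -y side.
- catch_left_slide (a joint): Inward travel of the left catch in m: 0 at rest, 0.007 fully pressed in. A spring needs 2.4 N to start it and about 6.6 N at full travel. From about 0.0045 on its hook is clear of the keeper, up to 0.0055 if the cassette leans that way.
- catch_right_slide (a joint): The same for the right catch.
- bore_yellow (a point): Centre of the floor of the bore with the yellow ring round its mouth, at x = -79 mm of the cassette, 8 mm above its underside. The bore is 22 mm wide and 24 mm deep, open at the top.
- bore_red (a point): Centre of the floor of the bore with the red ring round its mouth, at x = -43 mm of the cassette, 8 mm above its underside. The bore is 24 mm wide and 24 mm deep, open at the top.
- bore_green (a point): Centre of the floor of the bore with the green ring round its mouth, at x = 43 mm of the cassette, 8 mm above its underside. The bore is 26 mm wide and 24 mm deep, open at the top.
- bore_blue (a point): Centre of the floor of the bore with the blue ring round its mouth, at x = 79 mm of the cassette, 8 mm above its underside. The bore is 28 mm wide and 24 mm deep, open at the top.
- socket_yellow: Deep socket with a yellow sleeve: an upright cylinder 19 mm in diameter (foot 3 mm narrower over its lowest 4 mm) and 63 mm tall, about 80 g, standing in its own bore at the start; it stays there. Origin: centre of its underside, z along its axis. In its bore 39 mm of it stand above the deck.
- socket_red: Deep socket with a red sleeve: an upright cylinder 21 mm in diameter (foot 3 mm narrower over its lowest 4 mm) and 63 mm tall, about 90 g, standing upright, loose on the bench at the start. Origin: centre of its underside, z along its axis. In its bore 39 mm of it stand above the deck.
- socket_green: Deep socket with a green sleeve: an upright cylinder 23 mm in diameter (foot 3 mm narrower over its lowest 4 mm) and 63 mm tall, about 100 g, standing in its own bore at the start; it stays there. Origin: centre of its underside, z along its axis. In its bore 39 mm of it stand above the deck.
- socket_blue: Deep socket with a blue sleeve: an upright cylinder 25 mm in diameter (foot 3 mm narrower over its lowest 4 mm) and 63 mm tall, about 110 g, standing upright, loose on the bench at the start. Origin: centre of its underside, z along its axis. In its bore 39 mm of it stand above the deck.
- socket_chrome: A short plain chrome socket of another set, 22 mm in diameter, 35 mm tall, standing on the bench near the coloured ones. Not part of the job. Origin under its centre.
- ratchet: Ratchet handle with a red grip, lying on the bench, about 190 mm long, 24 mm high, origin under its middle, x along it towards the head. Not part of the job.
- screwdriver: Screwdriver with a blue handle, lying, 220 mm long, 26 mm thick, origin under its middle, x along it towards the tip. Not part of the job.
- spray_can: Spray can, upright, 62 mm in diameter, 190 mm tall, origin under its centre. Not part of the job.
- mug: Blue mug, 82 mm wide, 95 mm high, handle at its +y, origin under its centre. Not part of the job. Round the working area, beyond x = 0.72 m and beyond 0.48 m to either side, fixed equipment stands up to 240 mm high (charger, tablet, tub, vice, drawer box).
- parts_dish: Round steel parts dish, 130 mm wide, 30 mm high, origin under its centre. Not part of the job.
Mind the look-alikes: they are no part of the job. There is more than one size of the dock; the job needs the smaller.

How it is judged:
By the outcome, as a careful person would: the job done as asked, in the order asked, and still so for the second after the job is handed in, while the arm keeps its last pose, push and grip.
It also fails if it takes over 67 s, if anything falls off the work surface, if the arm or the gripper's body presses on something with over 40 N, if the wrist force passes 120 N, or if a joint passes its speed limit or range.

## Robot

A 7-joint arm with a two-finger parallel gripper is mounted at the origin on the work surface. World frame = base frame: x ahead of the robot, y to its left, z up, the work surface at z = 0. Lengths are in m, angles in rad, forces in N, time in s.
With the tool pointing down it reaches from about 0.4 to 0.85 m from the base axis. Payload 10.4 kg.
Tool frame: the origin (TCP) lies on the mounting face of the last link; the fingertips stand r.tips_ahead ahead of it and the grasp point (between the pads) lies 164 mm ahead of it (r.tips_ahead is the distance from the TCP to the fingertips, in m); z points along the fingers, y is the line along which they close (so a half turn about z gives the same grasp; the last joint's range is limited). The gripper opens to 87 mm and grips with 3 to 60 N. Pads are 19 mm wide; open, the fingers measure 117 mm over their backs; the gripper's body (75 mm by 190 mm) begins 51 mm behind the grasp point.
Start: joints at [-1.207, 0.332, -0.065, 1.46, 0.022, 1.35, -0.088], TCP at [0.236, 0.579, 0.405] pointing down, gripper open.
Joint ranges: [-2.6, 2.6], [-0.5, 2.12], [-1.47, 1.34], [0.16, 2.42], [-1.27, 4.41], [0.06, 2.06], [-2.6, 2.6]. Speed limits (rad/s): [2.22, 2.22, 2.79, 2.79, 3.14, 3.14, 3.14].

## Interface

Orientations are given as a unit quaternion [x, y, z, w].
In Python, from bench import telemetry, imaging, job, r gives the robot as it stands.
- The arm moves only by the tool move_arm, never from a script. Its argument "steps" is a list of rows, each an object of numbers: "dx", "dy", "dz": the shift along the tool's x, y, z in cm; "spin": the turn about the tool's z in rad. In form: [{"dx": .., "dy": .., "dz": .., "spin": ..}, ...]. A call has 1 to 12 rows; each row shifts and turns the commanded pose from where the row before left it, along the tool's axes as they then stand; what a row does not reach is not made up. A row lasts 1/10 s, in which the tool goes at most 50 mm and 8.59 degrees, less where a joint would pass 70% of its speed; a pose out of reach is approached as far as the arm can. A call with a gripper value outside its range is refused whole. "claw" is the finger opening in cm, from 0 to 8.7, set as the call begins (left out, the last holds). The fingers move at their own pace and stop on an object; "squeeze" is the grip in N (left out, the last holds). Time passes only in rows, so rows that do not move let the fingers close. It gives the time, the measured TCP pose, the force, the opening and the grip force at its end, in the units of the state.
- telemetry.read_state(): the state, without advancing time (a new reading comes with each control period).
- imaging.camera(name): name is "scene" or "top"; returns a dict with "img" (420x560x3 uint8, red, green, blue), "camera_matrix" (3x3 intrinsics, pixels), "D" ([k1, k2, p1, p2, k3] as OpenCV has them; the pictures are not rectified), "R" (3x3) and "t" (3): a world point X has camera coordinates R X + t. Camera axes: x right, y down, z forward; pixel columns grow to the right and rows downward; lengths in m; the calibration is good to about 2 mm. A picture is of the moment at which its call begins. There is no depth.
- job.close_job(): hands the job in; it is judged then, once.
The state is a dict: "time": time; "joint_positions": joint angles; "joint_vel": joint speeds; "joint_torque": joint torques, N m; "ee_pos": TCP position; "eef_rot": TCP orientation; "ft_force": force on the tool from outside, world axes, zero at the start; "torque": the same for the moment, N m; "width": finger opening in m; "grip_force": force on a finger pad.
Only numpy, scipy, OpenCV 4.12 (cv2) and the standard library are available. Lean on these libraries where they do the work, as an engineer would, in place of code of your own. Each camera call takes 0.05 s, during which the arm holds its last target. There are 200 camera calls.

## Working session

There is one attempt and no reset: what is moved stays moved. The work goes in short steps, Python scripts to look and compute and a tool call to move; the robot and the scene stay as the last step left them, time stands still between calls to the robot, and variables do not carry over. Pictures are saved under pics/ and viewed, at most 10 in all, crops included, and the job is handed in when it is done.

Besides the shell and the picture viewer there is one more tool, called as a command line: name --argument value ..., lists and objects as JSON in quotes. move_arm: Moves the arm, as the interface text tells. Its arguments: {"type":"object","properties":{"steps":{"type":"array","items":{"type":"object","properties":{"dx":{"type":"number"},"dy":{"type":"number"},"dz":{"type":"number"},"spin":{"type":"number"}}}},"claw":{"type":"number"},"squeeze":{"type":"number"}},"required":["steps"]}

```bash
ls; mkdir -p pics; python3 - <<'E'
from bench import telemetry, imaging, job, r
import cv2,pickle
s=telemetry.read_state(); print(s, r.tips_ahead)
for n in("scene","top"):
    c=imaging.camera(n); pickle.dump(c,open(n+"0.pkl","wb")); cv2.imwrite(f"pics/{n}0.png",c["img"][:,:,::-1])
    print(c["camera_matrix"],c["D"],c["R"],c["t"])
E
```

```text
pics
{'time': 0.0, 'joint_positions': array([-1.20658817,  0.33287143, -0.06470232,  1.46094231,  0.02165613,
        1.34986058, -0.08848322]), 'joint_vel': array([-0.00070718,  0.00028498, -0.00027594, -0.00054858, -0.00162936,
       -0.0004255 , -0.00155896]), 'joint_torque': array([ 1.97544637e-04, -6.23238373e+01,  2.53222726e-02, -3.89924312e+01,
       -6.10962999e-02,  3.92877194e-02,  1.24546186e-04]), 'ee_pos': array([0.23572674, 0.57871014, 0.40395357]), 'eef_rot': array([ 1.92174899e-01,  9.81360448e-01, -6.88322266e-04, -7.53720031e-05]), 'ft_force': array([ 0.29849547, -0.65976315, -0.28550898]), 'torque': array([ 0.04027501, -0.03237481,  0.00406646]), 'grip_force': 0.0, 'width': 0.08666142151369349} 0.1822
[[398.94856927   0.         279.41135652]
 [  0.         398.94856927 207.48234001]
 [  0.           0.           1.        ]] [-0.01852819  0.          0.          0.          0.        ] [[ 0.74227802  0.66980004  0.01978029]
 [ 0.40400675 -0.42378325 -0.81067028]
 [-0.53460443  0.6097341  -0.58516872]] [-0.34306882 -0.13520268  1.36705567]
[[380.49113168   0.         284.59788289]
 [  0.         380.49113168 210.66385414]
 [  0.           0.           1.        ]] [-0.04691494  0.          0.          0.          0.        ] [[ 0.01208875 -0.99980964 -0.01531514]
 [-0.99267057 -0.01015777 -0.1204241 ]
 [ 0.12024561  0.01665867 -0.99260439]] [0.00840904 0.48741459 1.13866048]
```

View pics/top0.png

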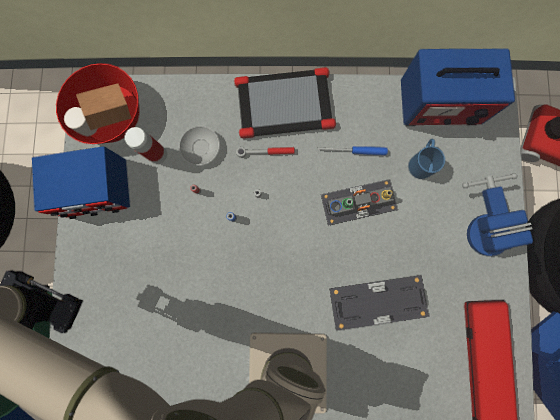

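View pics/scene0.png

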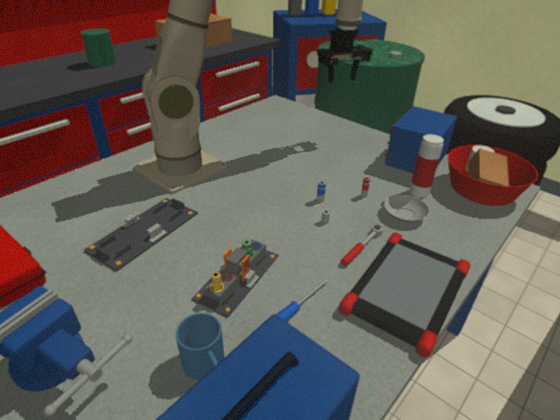

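The top view shows the red socket at about (195,189) and the blue one at (231,217). The short chrome socket at (258,194) is a look-alike, not part of the job. There are two docks: the small one at (360,202) holds the cassette, and the larger one at (380,302) is empty and a decoy. I'll confirm with an enlarged crop.

```bash
cat > h.py <<'E'
import numpy as np,cv2,pickle
from scipy.spatial.transform import Rotation as Ro
def load(f): return pickle.load(open(f,"rb"))
def ray(c,uv):
    n=cv2.undistortPoints(np.array(uv,float).reshape(-1,1,2),c["camera_matrix"],np.array(c["D"],float)).reshape(-1,2)
    d=np.c_[n,np.ones(len(n))]@c["R"]; return -c["R"].T@c["t"],d
def plane(c,uv,z):
    o,d=ray(c,uv); return o+d*((z-o[2])/d[:,2])[:,None]
def proj(c,X):
    return cv2.projectPoints(np.array(X,float).reshape(-1,1,3),cv2.Rodrigues(c["R"])[0],c["t"],c["camera_matrix"],np.array(c["D"],float))[0].reshape(-1,2)
def blobs(c,hs,box,smin=90,vmin=50,amin=4):
    hsv=cv2.cvtColor(c["img"],cv2.COLOR_RGB2HSV); m=np.zeros(hsv.shape[:2],np.uint8)
    for a,b in hs: m|=cv2.inRange(hsv,(a,smin,vmin),(b,255,255))
    k=np.zeros_like(m); x0,y0,x1,y1=box; k[y0:y1,x0:x1]=1; m*=k
    n,l,st,ce=cv2.connectedComponentsWithStats(m)
    return sorted([(st[i][4],ce[i].round(1).tolist(),st[i][:4].tolist()) for i in range(1,n) if st[i][4]>=amin],reverse=True)
E
python3 - <<'E'
from h import *
c=load("top0.pkl"); s=load("scene0.pkl"); I=c["img"][:,:,::-1]; J=s["img"][:,:,::-1]
up=lambda a,w,h:cv2.resize(a,(w,h),interpolation=cv2.INTER_CUBIC)
a=up(I[172:232,180:280],400,240); b=up(I[172:232,310:410],400,240)
d=up(J[165:240,295:395],400,300); e=up(J[230:315,190:290],400,300)
cv2.imwrite("pics/crop1.png",np.vstack([np.hstack([a,b]),np.hstack([d,e])]))
R=[(0,8),(172,180)];B=[(100,125)];O=[(8,20)]
print("topR",blobs(c,R,(180,175,280,230)),"topB",blobs(c,B,(180,175,280,230)))
print("sR",blobs(s,R,(300,170,400,230)),"sB",blobs(s,B,(300,170,400,230)))
print("topO",blobs(c,O,(310,170,410,232),120)); print("topY",blobs(c,[(21,34)],(310,170,410,232)));print("topG",blobs(c,[(45,85)],(310,170,410,232)))
E
```

```text
topR [(np.int32(30), [195.7, 189.4], [191, 185, 9, 8])] topB [(np.int32(21), [231.6, 218.1], [226, 216, 10, 5])]
sR [(np.int32(64), [365.4, 184.6], [362, 178, 8, 13])] sB [(np.int32(40), [320.8, 192.0], [318, 189, 7, 7]), (np.int32(25), [321.4, 185.5], [318, 184, 7, 4])]
topO [(np.int32(32), [363.6, 207.2], [358, 205, 12, 6]), (np.int32(30), [359.5, 191.4], [353, 189, 13, 7]), (np.int32(7), [392.3, 207.0], [391, 206, 3, 3]), (np.int32(7), [331.3, 220.9], [330, 220, 3, 3]), (np.int32(6), [386.0, 182.5], [385, 182, 3, 2]), (np.int32(6), [325.5, 196.0], [325, 195, 2, 3])]
topY [(np.int32(67), [385.8, 194.2], [381, 190, 12, 10])]
topG [(np.int32(23), [344.4, 203.0], [342, 198, 7, 11]), (np.int32(6), [351.5, 204.5], [350, 202, 3, 6]), (np.int32(4), [346.5, 204.0], [346, 203, 2, 3])]
```

View pics/crop1.png

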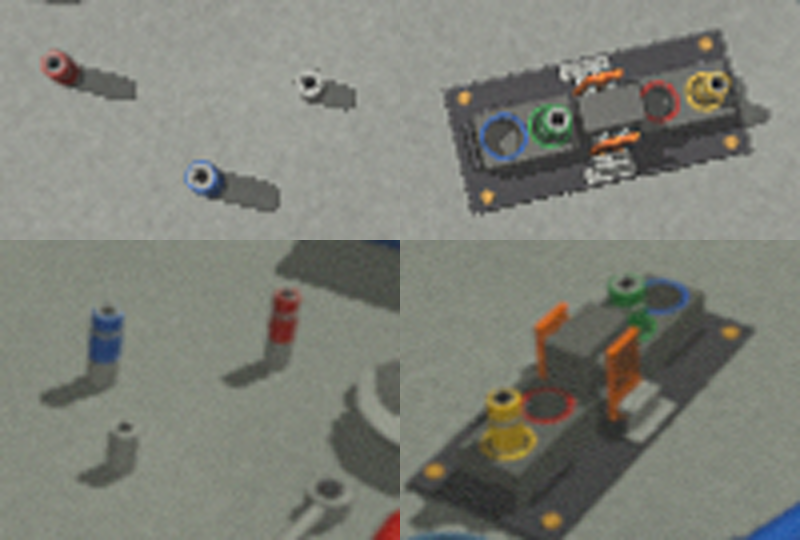

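The crop confirms it. The full-height red and blue sockets are the job and the chrome one is short. The cassette has empty blue and red bores and sits in the smaller dock.

```bash
python3 - <<'E'
from h import *
c=load("top0.pkl"); s=load("scene0.pkl")
print("dots",D:=plane(c,[[392.3,207],[386,182.5],[331.3,220.9],[325.5,196]],.006),D.mean(0))
for n,a in(("scene",s),("top",c)):
    b=blobs(a,[(8,22)],(190,230,290,320) if n=="scene" else (310,170,410,232),110)
    print(n,b)
    hsv=0
print("blue ring",plane(c,[[336,205.75]],.038),"red ring",plane(c,[[375,197.25]],.038))
# rings via masks
for n,h,box in(("blue",[(95,130)],(320,190,352,222)),("red",[(0,7),(173,180)],(366,186,385,207))):
    print(n,blobs(c,h,box,90,30))
    print(n,blobs(s,h,(225,232,290,300),90,30))
for z in(.063,): print("tops: blue,red",plane(c,[[230.5,216.2],[193.25,188]],z),plane(s,[[322,182.5],[366.75,178.25]],z))
def tri(u,v):
    A=[];B=[]
    for k,p in((c,u),(s,v)):
        o,d=ray(k,[p]); d=d[0]/np.linalg.norm(d); P=np.eye(3)-np.outer(d,d); A.append(P);B.append(P@o)
    return np.linalg.solve(sum(A),sum(B))
print(tri([230.5,216.2],[322,182.5]),tri([193.25,188],[366.75,178.25]))
m=D.mean(0); ax=(D[0]+D[1]-D[2]-D[3]); print("axis yaw",np.arctan2(ax[1],ax[0]))
E
```

```text
dots [[ 0.50516145 -0.32321203  0.006     ]
 [ 0.58304147 -0.3050501   0.006     ]
 [ 0.45947506 -0.13180355  0.006     ]
 [ 0.53789188 -0.1137937   0.006     ]] [ 0.52139247 -0.21846484  0.006     ]
scene [(np.int32(157), [245.0, 266.3], [241, 254, 9, 28]), (np.int32(75), [226.7, 255.9], [224, 248, 8, 21]), (np.int32(18), [198.1, 295.1], [196, 293, 5, 5]), (np.int32(16), [227.5, 309.0], [226, 307, 4, 5]), (np.int32(13), [219.5, 276.7], [218, 273, 3, 8]), (np.int32(11), [272.4, 255.9], [271, 255, 4, 3]), (np.int32(8), [219.9, 284.8], [217, 283, 6, 4]), (np.int32(6), [211.0, 287.8], [210, 287, 4, 3]), (np.int32(4), [216.5, 288.0], [215, 288, 4, 1]), (np.int32(4), [212.2, 278.2], [212, 277, 2, 3])]
top [(np.int32(37), [363.2, 207.4], [358, 205, 12, 6]), (np.int32(34), [385.4, 194.1], [382, 190, 10, 10]), (np.int32(30), [359.5, 191.4], [353, 189, 13, 7]), (np.int32(8), [392.5, 207.0], [391, 206, 4, 3]), (np.int32(7), [386.0, 182.3], [385, 181, 3, 3]), (np.int32(7), [331.3, 220.9], [330, 220, 3, 3]), (np.int32(7), [325.7, 196.0], [325, 195, 3, 3])]
blue ring [[ 0.50295715 -0.1428352   0.038     ]] red ring [[ 0.53040874 -0.26225499  0.038     ]]
blue [(np.int32(41), [335.5, 205.5], [330, 200, 12, 12])]
blue [(np.int32(29), [257.2, 245.4], [252, 241, 10, 10])]
red [(np.int32(28), [375.2, 195.8], [370, 192, 10, 11])]
red [(np.int32(39), [229.7, 276.8], [225, 272, 9, 10])]
tops: blue,red [[0.46493257 0.17461791 0.063     ]
 [0.54942619 0.29031608 0.063     ]] [[0.4674793  0.18220444 0.063     ]
 [0.55168049 0.29689069 0.063     ]]
[0.46730918 0.17656963 0.06499155] [0.55139453 0.291719   0.06456216]
axis yaw -1.3377326023663152
```

```bash
cat >> h.py <<'E'
def rel(x,y,zg,yang,st):
    """target of grasp point (zg) and world angle of tool y -> shifts in tool axes, cm, and spin"""
    R=Ro.from_quat(st["eef_rot"]).as_matrix(); d=np.array([x,y,zg+.164])-st["ee_pos"]
    a=np.arctan2(R[1,1],R[0,1]); sp=-(yang-a); sp=(sp+np.pi/2)%np.pi-np.pi/2
    print("yang %.3f"%a,"d_tool cm",(R.T@d*100).round(2),"spin %.3f"%sp,"tilt",R[:,2].round(4),"t",st["time"])
E
python3 - <<'E'
from h import *
from bench import telemetry
c=load("top0.pkl"); s=load("scene0.pkl")
print("dish",plane(c,[[200,145]],.03),plane(s,[[404,206]],.03),"can",plane(c,[[135,136]],.19),plane(s,[[431,143]],.19),"chrome",plane(c,[[257,193]],.035))
# sleeve centroid triangulation
b={"red":([195.7,189.4],[365.4,184.6]),"blue":([231.6,218.1],[320.8,189.5])}
for k,(u,v) in b.items(): print(k,[plane(c,[u],z)[0,:2].round(4) for z in(.035,.045,.063)],[plane(s,[v],z)[0,:2].round(4) for z in(.035,.04,.045)])
rel(.5515,.2925,.16,.234-np.pi/3,telemetry.read_state())
E
```

```text
dish [[0.69335052 0.28352    0.03      ]] [[0.68812496 0.28976127 0.03      ]] can [[0.67067177 0.42552044 0.19      ]] [[0.67960793 0.40028701 0.19      ]] chrome [[0.54051335 0.09935964 0.035     ]]
red [array([0.5501, 0.2898]), array([0.5484, 0.2873]), array([0.5452, 0.2827])] [array([0.5474, 0.3037]), array([0.5511, 0.2964]), array([0.5548, 0.2891])]
blue [array([0.4621, 0.1756]), array([0.4611, 0.174 ]), array([0.4593, 0.1712])] [array([0.4637, 0.185 ]), array([0.4681, 0.1786]), array([0.4724, 0.1722])]
yang 1.184 d_tool cm [-40.04 -14.59   8.02] spin -1.144 tilt [-4.0e-04 -1.2e-03 -1.0e+00] t 0.1
```

move_arm --steps '[{"dx":-3,"dy":-1.1},{"dx":-4.5,"dy":-1.65},{"dx":-4.5,"dy":-1.65},{"dx":-4.5,"dy":-1.65},{"dx":-4.5,"dy":-1.65,"dz":1},{"dx":-4.5,"dy":-1.65,"dz":1.5},{"dx":-4.5,"dy":-1.65,"dz":1.5},{"dx":-4.5,"dy":-1.65,"dz":1.5},{"dx":-3.5,"dy":-1.3,"dz":1.5},{"dx":-2,"dy":-0.6,"dz":1,"spin":-0.1},{"spin":-0.14},{"spin":-0.14}]' --claw 8.7 --squeeze 10

```text
$.steps[0]: bad value
```

```bash
python3 - <<'E'
from h import *
from bench import telemetry
rel(.551,.293,.047,.234+np.pi/2,telemetry.read_state())
E
```

```text
yang 1.184 d_tool cm [-39.97 -14.54  19.32] spin -0.621 tilt [-4.0e-04 -1.2e-03 -1.0e+00] t 0.1
```

move_arm --steps '[{"dx":-3.0,"dy":-1.1,"dz":0.0,"spin":0.0},{"dx":-4.5,"dy":-1.65,"dz":0.0,"spin":0.0},{"dx":-4.5,"dy":-1.65,"dz":0.0,"spin":0.0},{"dx":-4.5,"dy":-1.65,"dz":0.0,"spin":0.0},{"dx":-4.5,"dy":-1.65,"dz":1.0,"spin":0.0},{"dx":-4.5,"dy":-1.65,"dz":1.2,"spin":0.0},{"dx":-4.5,"dy":-1.65,"dz":1.2,"spin":0.0},{"dx":-4.5,"dy":-1.65,"dz":1.2,"spin":0.0},{"dx":-3.5,"dy":-1.3,"dz":1.5,"spin":0.0},{"dx":-2.0,"dy":-0.6,"dz":1.0,"spin":-0.1},{"dx":0.0,"dy":0.0,"dz":0.0,"spin":-0.14},{"dx":0.0,"dy":0.0,"dz":0.0,"spin":-0.14}]' --claw 8.7 --squeeze 10

```text
time: 1.3
ee_pos: [0.5518, 0.2923, 0.3327]
eef_rot: [0.001, 1.0, -0.001, -0.001]
ft_force: [-0.8, 0.8, -0.3]
width: 0.0872
grip_force: 0.0
```

```bash
python3 - <<'E'
from h import *
from bench import telemetry
rel(.551,.293,.047,.234+np.pi/2,telemetry.read_state())
E
```

```text
yang 1.568 d_tool cm [ 0.06  0.09 12.17] spin -0.237 tilt [-0.0014 -0.0011 -1.    ] t 1.3
```

move_arm --steps '[{"dx":0.0,"dy":0.1,"dz":4.0,"spin":-0.12},{"dx":0.0,"dy":0.0,"dz":4.0,"spin":-0.12},{"dx":0.0,"dy":0.0,"dz":3.5,"spin":0.0},{"dx":0.0,"dy":0.0,"dz":2.0,"spin":0.0},{"dx":0.0,"dy":0.0,"dz":0.8,"spin":0.0},{"dx":0.0,"dy":0.0,"dz":0.0,"spin":0.0}]' --claw 8.7

```text
time: 1.9
ee_pos: [0.551, 0.294, 0.1898]
eef_rot: [-0.116, 0.993, -0.0, -0.001]
ft_force: [-0.4, 0.1, 1.0]
width: 0.0871
grip_force: 0.0
```

move_arm --steps '[{"dx":0.0,"dy":0.0,"dz":0.0,"spin":0.0},{"dx":0.0,"dy":0.0,"dz":0.0,"spin":0.0},{"dx":0.0,"dy":0.0,"dz":0.0,"spin":0.0},{"dx":0.0,"dy":0.0,"dz":0.0,"spin":0.0},{"dx":0.0,"dy":0.0,"dz":0.0,"spin":0.0},{"dx":0.0,"dy":0.0,"dz":0.0,"spin":0.0},{"dx":0.0,"dy":0.0,"dz":0.0,"spin":0.0},{"dx":0.0,"dy":0.0,"dz":0.0,"spin":0.0}]' --claw 1.0 --squeeze 5

```text
time: 2.7
ee_pos: [0.5513, 0.2942, 0.1908]
eef_rot: [-0.116, 0.993, 0.0, 0.0]
ft_force: [-0.7, 0.6, -0.4]
width: 0.0307
grip_force: 0.0
```

Still closing; continue.

move_arm --steps '[{"dx":0.0,"dy":0.0,"dz":0.0,"spin":0.0},{"dx":0.0,"dy":0.0,"dz":0.0,"spin":0.0},{"dx":0.0,"dy":0.0,"dz":0.0,"spin":0.0}]'

```text
time: 3.0
ee_pos: [0.5514, 0.2941, 0.1908]
eef_rot: [-0.116, 0.993, -0.0, 0.0]
ft_force: [-0.0, -0.9, 0.7]
width: 0.0211
grip_force: 5.0
```

```bash
python3 - <<'E'
from bench import telemetry
s=telemetry.read_state();print(s["width"],s["grip_force"],s["torque"],s["joint_positions"].round(2))
E
```

```text
0.02113691433289884 4.998952844180167 [-0.05495805 -0.057149    0.01080457] [-0.6   0.53  0.05  1.67 -0.03  0.95  1.26]
```

move_arm --steps '[{"dx":0.0,"dy":0.0,"dz":0.0,"spin":0.0},{"dx":0.0,"dy":0.0,"dz":0.0,"spin":0.143},{"dx":0.0,"dy":0.0,"dz":0.0,"spin":0.143},{"dx":0.0,"dy":0.0,"dz":0.0,"spin":0.143},{"dx":0.0,"dy":0.0,"dz":0.0,"spin":0.143},{"dx":0.0,"dy":0.0,"dz":0.0,"spin":0.143},{"dx":0.0,"dy":0.0,"dz":0.0,"spin":0.143},{"dx":0.0,"dy":0.0,"dz":0.0,"spin":0.143},{"dx":0.0,"dy":0.0,"dz":0.0,"spin":0.143},{"dx":0.0,"dy":0.0,"dz":0.0,"spin":0.143},{"dx":0.0,"dy":0.0,"dz":0.0,"spin":0.143},{"dx":0.0,"dy":0.0,"dz":0.0,"spin":0.143}]' --claw 5.0

```text
time: 4.2
ee_pos: [0.5513, 0.2944, 0.1908]
eef_rot: [0.623, 0.782, 0.0, -0.0]
ft_force: [-1.5, -0.1, 0.0]
width: 0.0498
grip_force: 0.0
```

move_arm --steps '[{"dx":0.0,"dy":0.0,"dz":0.0,"spin":0.0},{"dx":0.0,"dy":0.0,"dz":0.0,"spin":0.0},{"dx":0.0,"dy":0.0,"dz":0.0,"spin":0.0},{"dx":0.0,"dy":0.0,"dz":0.0,"spin":0.0},{"dx":0.0,"dy":0.0,"dz":0.0,"spin":0.0},{"dx":0.0,"dy":0.0,"dz":0.0,"spin":0.0},{"dx":0.0,"dy":0.0,"dz":0.0,"spin":0.0}]' --claw 1.0

```text
time: 4.9
ee_pos: [0.5513, 0.2941, 0.1908]
eef_rot: [0.621, 0.784, -0.0, -0.0]
ft_force: [-0.7, 0.3, 0.5]
width: 0.0209
grip_force: 5.0
```

```bash
python3 - <<'E'
from h import *
from bench import telemetry
rel(.5515,.294,.047,.234,telemetry.read_state())
E
```

```text
yang 0.231 d_tool cm [-0.02  0.01 -2.02] spin -0.003 tilt [-1.e-04  1.e-04 -1.e+00] t 4.9
```

move_arm --steps '[{"dx":0.0,"dy":0.0,"dz":0.0,"spin":0.0},{"dx":0.0,"dy":0.0,"dz":-0.6,"spin":0.0},{"dx":0.0,"dy":0.0,"dz":-1.0,"spin":0.0},{"dx":0.0,"dy":0.0,"dz":-0.5,"spin":0.0}]' --claw 3.0

```text
time: 5.3
ee_pos: [0.5518, 0.2943, 0.2134]
eef_rot: [0.621, 0.784, 0.001, 0.0]
ft_force: [-0.4, -0.1, -0.0]
width: 0.0295
grip_force: 0.0
```

move_arm --steps '[{"dx":0.0,"dy":0.0,"dz":0.0,"spin":0.0},{"dx":0.0,"dy":0.0,"dz":0.0,"spin":0.0},{"dx":0.0,"dy":0.0,"dz":0.0,"spin":0.0},{"dx":0.0,"dy":0.0,"dz":0.0,"spin":0.0},{"dx":0.0,"dy":0.0,"dz":-2.0,"spin":0.0},{"dx":0.0,"dy":0.0,"dz":-4.0,"spin":0.0},{"dx":0.0,"dy":0.0,"dz":-4.0,"spin":0.0}]' --claw 1.0 --squeeze 15

```text
time: 6.0
ee_pos: [0.5509, 0.2939, 0.3117]
eef_rot: [0.621, 0.784, -0.001, -0.0]
ft_force: [0.5, 0.8, -0.5]
width: 0.0206
grip_force: 15.0
```

```bash
python3 - <<'E'
from h import *
from bench import telemetry
s=telemetry.read_state();print(s["width"],s["grip_force"],s["ee_pos"])
rel(.5313,-.2603,.14,.234,s)
E
```

```text
0.02062814384580598 14.99669372336939 [0.55088124 0.29392557 0.3116667 ]
yang 0.231 d_tool cm [-53.5  -14.58   0.87] spin -0.003 tilt [-0.0022 -0.0018 -1.    ] t 6.0
```

move_arm --steps '[{"dx":-3.0,"dy":-0.8,"dz":0.0,"spin":0.0},{"dx":-4.7,"dy":-1.3,"dz":0.0,"spin":0.0},{"dx":-4.7,"dy":-1.3,"dz":0.0,"spin":0.0},{"dx":-4.7,"dy":-1.3,"dz":0.0,"spin":0.0},{"dx":-4.7,"dy":-1.3,"dz":0.0,"spin":0.0},{"dx":-4.7,"dy":-1.3,"dz":0.0,"spin":0.0},{"dx":-4.7,"dy":-1.3,"dz":0.0,"spin":0.0},{"dx":-4.7,"dy":-1.3,"dz":0.0,"spin":0.0},{"dx":-4.7,"dy":-1.3,"dz":0.0,"spin":0.0},{"dx":-4.7,"dy":-1.3,"dz":0.0,"spin":0.0},{"dx":-4.7,"dy":-1.3,"dz":0.0,"spin":0.0},{"dx":-3.5,"dy":-0.8,"dz":0.0,"spin":0.0}]'

```text
time: 7.2
ee_pos: [0.5305, -0.2633, 0.3114]
eef_rot: [0.622, 0.783, -0.0, -0.0]
ft_force: [-0.3, 0.1, -0.5]
width: 0.0207
grip_force: 15.0
```

move_arm --steps '[{"dx":0.0,"dy":0.0,"dz":0.0,"spin":0.0},{"dx":0.0,"dy":0.0,"dz":0.0,"spin":0.0}]'

```text
time: 7.4
ee_pos: [0.5313, -0.2607, 0.311]
eef_rot: [0.622, 0.783, -0.0, -0.001]
ft_force: [-0.0, -0.2, -0.1]
width: 0.0208
grip_force: 15.0
```

```bash
python3 - <<'E'
from h import *
from bench import telemetry,imaging
I=[]
for n in("scene","top"):
    c=imaging.camera(n); pickle.dump(c,open(n+"1.pkl","wb"))
    x,y=(190,175) if n=="scene" else (310,160)
    I.append(cv2.resize(c["img"][y:y+130,x:x+100,::-1],(400,520),interpolation=cv2.INTER_CUBIC))
cv2.imwrite("pics/crop2.png",np.hstack(I))
s=telemetry.read_state();print(s["width"],s["grip_force"],s["ee_pos"])
rel(.5313,-.2603,.14,.234,s)
E
```

```text
0.020496471835523878 14.99709366587922 [ 0.53197642 -0.25875584  0.31115963]
yang 0.232 d_tool cm [-0.14 -0.1   0.72] spin -0.002 tilt [-8.e-04  1.e-03 -1.e+00] t 7.5
```

View pics/crop2.png

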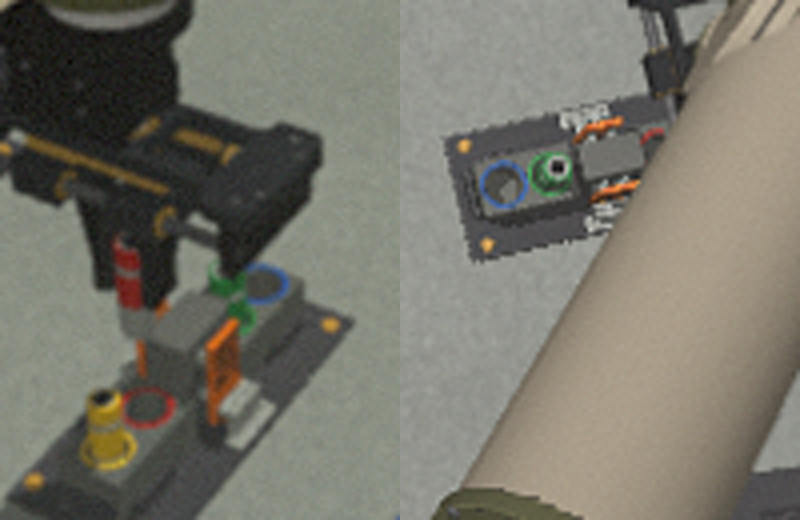

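The scene view shows the red socket held upright at crop (128,280), above the red ring at (148,407). The arm hides that ring from the top camera, so I'll refine the bore positions from the scene camera.

```bash
python3 - <<'E'
from h import *
s=load("scene1.pkl");s0=load("scene0.pkl");c=load("top0.pkl")
def dock(p,yaw): return p
u=np.array([-np.sin(.234),np.cos(.234)]); v=np.array([-u[1],u[0]])
D=plane(s0,[[198.1,295.1],[227.5,309.0],[272.4,255.9]],.006); print("scene dots",D[:,:2].round(4))
T=plane(c,[[392.3,207],[386,182.5],[331.3,220.9],[325.5,196]],.006)
print("top dots",T[:,:2].round(4),"scene center",D[[0,2],:2].mean(0),"yaws",np.arctan2(*(D[0]-D[1])[[1,0]]))
def ringc(cam,hs,box,smin=80):
    hsv=cv2.cvtColor(cam["img"],cv2.COLOR_RGB2HSV);m=np.zeros(hsv.shape[:2],np.uint8)
    for a,b in hs:m|=cv2.inRange(hsv,(a,smin,30),(b,255,255))
    x0,y0,x1,y1=box; yy,xx=np.nonzero(m[y0:y1,x0:x1]); pts=np.c_[xx+x0,yy+y0].astype(np.float32)
    W=plane(cam,pts,.038)[:,:2]; A=np.c_[2*W,np.ones(len(W))]; q=np.linalg.lstsq(A,(W**2).sum(1),rcond=None)[0]
    return q[:2].round(4),np.sqrt(q[2]+q[:2]@q[:2]).round(4),len(W)
R=[(0,8),(172,180)];B=[(95,130)]
print("scene0 red",ringc(s0,R,(218,268,238,288)),"blue",ringc(s0,B,(249,238,266,254)))
print("top0 red",ringc(c,R,(367,188,383,206)),"blue",ringc(c,B,(328,198,344,214)))
# held socket
b=blobs(s,R,(205,225,235,265)); print(b)
X=[[.5319,-.2588,z] for z in(.0977,.13,.1607)]; print(proj(s,X))
E
```

```text
scene dots [[ 0.5023 -0.3191]
 [ 0.5804 -0.3005]
 [ 0.5362 -0.1088]]
top dots [[ 0.5052 -0.3232]
 [ 0.583  -0.3051]
 [ 0.4595 -0.1318]
 [ 0.5379 -0.1138]] scene center [ 0.51927109 -0.21393228] yaws -2.907283861369984
scene0 red (array([ 0.5297, -0.2559]), np.float64(0.0139), 60) blue (array([ 0.5014, -0.1374]), np.float64(0.0161), 36)
top0 red (array([ 0.5311, -0.2603]), np.float64(0.0143), 39) blue (array([ 0.5033, -0.1414]), np.float64(0.0166), 44)
[(np.int32(55), [221.9, 247.5], [218, 244, 8, 9]), (np.int32(41), [221.0, 239.0], [218, 235, 8, 8])]
[[224.43079773 258.09721266]
 [223.5007363  246.92966722]
 [222.57897782 235.84120035]]
```

```bash
python3 - <<'E'
from h import *
from bench import telemetry
rel(.5329,-.2573,.104,.234,telemetry.read_state())
E
```

```text
yang 0.232 d_tool cm [0.12 0.13 4.32] spin -0.002 tilt [-8.e-04  1.e-03 -1.e+00] t 7.5
```

move_arm --steps '[{"dx":0.1,"dy":0.1,"dz":2.0,"spin":0.0},{"dx":0.0,"dy":0.0,"dz":2.0,"spin":0.0},{"dx":0.0,"dy":0.0,"dz":0.3,"spin":0.0},{"dx":0.0,"dy":0.0,"dz":0.0,"spin":0.0},{"dx":0.0,"dy":0.0,"dz":0.0,"spin":0.0},{"dx":0.0,"dy":0.0,"dz":0.0,"spin":0.0}]'

```text
time: 8.1
ee_pos: [0.5328, -0.2588, 0.2697]
eef_rot: [0.621, 0.784, 0.0, 0.001]
ft_force: [0.2, -0.2, -0.6]
width: 0.0203
grip_force: 15.0
```

```bash
python3 - <<'E'
from h import *
from bench import telemetry,imaging
P=[telemetry.read_state()["ee_pos"]]
c=imaging.camera("scene"); P.append(telemetry.read_state()["ee_pos"]); pickle.dump(c,open("scene2.pkl","wb"))
d=imaging.camera("scene"); P.append(telemetry.read_state()["ee_pos"]); print(np.array(P).round(4)); p=np.mean(P,0)
cv2.imwrite("pics/crop3.png",cv2.resize(c["img"][215:295,190:270,::-1],(600,600),interpolation=cv2.INTER_CUBIC))
b=p[2]-.2134; print("bottom",b)
print(proj(c,[[p[0],p[1],z] for z in(b,b+.04,b+.063)]))
print(blobs(c,[(0,8),(172,180)],(205,225,250,300)))
rel(.5329,-.2573,.104,.234,telemetry.read_state())
E
```

```text
[[ 0.5328 -0.2588  0.2697]
 [ 0.5327 -0.2588  0.2696]
 [ 0.5326 -0.2589  0.2694]]
bottom 0.0562037484912046
[[225.80602262 271.92579467]
 [224.7150767  258.78270139]
 [224.06163469 250.8965413 ]]
[(np.int32(47), [224.4, 261.9], [221, 258, 8, 9]), (np.int32(40), [223.6, 253.7], [220, 249, 8, 9]), (np.int32(37), [229.0, 278.1], [221, 273, 13, 9]), (np.int32(8), [221.2, 273.9], [220, 273, 4, 3])]
yang 0.231 d_tool cm [0.14 0.06 0.14] spin -0.003 tilt [ 1.1e-03 -1.0e-04 -1.0e+00] t 8.2
```

View pics/crop3.png

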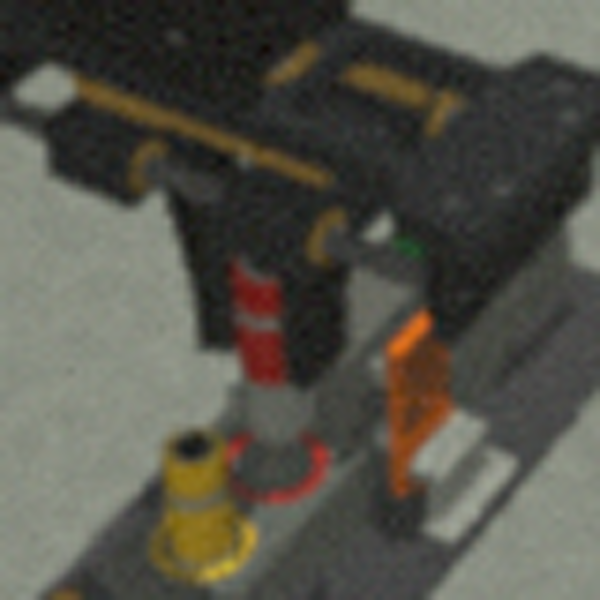

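The foot is about 1.5 mm short of the ring centre in +x/+y: sleeve axis at crop (275,470), ring centre at (279,469). I'll correct that and lower in stages while watching the force.

move_arm --steps '[{"dx":0.13,"dy":0.08,"dz":0.8,"spin":0.0},{"dx":0.0,"dy":0.0,"dz":0.5,"spin":0.0},{"dx":0.0,"dy":0.0,"dz":0.3,"spin":0.0},{"dx":0.0,"dy":0.0,"dz":0.2,"spin":0.0},{"dx":0.0,"dy":0.0,"dz":0.2,"spin":0.0},{"dx":0.0,"dy":0.0,"dz":0.0,"spin":0.0},{"dx":0.0,"dy":0.0,"dz":0.0,"spin":0.0}]'

```text
time: 8.9
ee_pos: [0.5327, -0.2575, 0.2486]
eef_rot: [0.621, 0.784, -0.0, -0.0]
ft_force: [-0.7, -0.9, -1.6]
width: 0.0206
grip_force: 15.0
```

```bash
python3 - <<'E'
from h import *
from bench import telemetry
s=telemetry.read_state();print(s["ft_force"],s["torque"],s["ee_pos"])
E
```

```text
[-0.74454665 -0.86505816 -1.62199666] [-0.27650627  0.29621496 -0.02435914] [ 0.53273739 -0.25752635  0.24863802]
```

move_arm --steps '[{"dx":0.0,"dy":0.0,"dz":0.2,"spin":0.0},{"dx":0.0,"dy":0.0,"dz":0.2,"spin":0.0},{"dx":0.0,"dy":0.0,"dz":0.2,"spin":0.0},{"dx":0.0,"dy":0.0,"dz":0.0,"spin":0.0},{"dx":0.0,"dy":0.0,"dz":0.0,"spin":0.0}]'

```text
time: 9.4
ee_pos: [0.533, -0.2588, 0.2446]
eef_rot: [0.621, 0.783, 0.0, 0.001]
ft_force: [-6.2, -1.0, 16.5]
width: 0.0207
grip_force: 15.0
```

```bash
python3 - <<'E'
from bench import telemetry
s=telemetry.read_state();print(s["ft_force"],s["torque"],s["ee_pos"])
E
```

```text
[-6.17446006 -0.97591782 16.50946052] [-0.47654264  1.47021728 -0.02066225] [ 0.53296862 -0.25880798  0.24464885]
```

move_arm --steps '[{"dx":0.0,"dy":0.0,"dz":-0.5,"spin":0.0},{"dx":-0.03,"dy":-0.16,"dz":0.0,"spin":0.0},{"dx":0.0,"dy":0.0,"dz":0.0,"spin":0.0},{"dx":0.0,"dy":0.0,"dz":0.3,"spin":0.0},{"dx":0.0,"dy":0.0,"dz":0.2,"spin":0.0},{"dx":0.0,"dy":0.0,"dz":0.0,"spin":0.0},{"dx":0.0,"dy":0.0,"dz":0.0,"spin":0.0}]'

```text
time: 10.1
ee_pos: [0.5318, -0.2588, 0.2438]
eef_rot: [0.621, 0.784, 0.0, 0.001]
ft_force: [-2.5, -2.5, 11.2]
width: 0.0204
grip_force: 15.0
```

```bash
python3 - <<'E'
from bench import telemetry
s=telemetry.read_state();print(s["ft_force"],s["torque"],s["ee_pos"])
E
```

```text
[-2.5212299  -2.47453505 11.15377024] [-0.43211207  0.60567978  0.02727771] [ 0.53176605 -0.25884454  0.24377682]
```

move_arm --steps '[{"dx":0.0,"dy":0.0,"dz":-0.5,"spin":0.0},{"dx":-0.11,"dy":-0.13,"dz":0.0,"spin":0.0},{"dx":0.0,"dy":0.0,"dz":0.0,"spin":0.0},{"dx":0.0,"dy":0.0,"dz":0.3,"spin":0.0},{"dx":0.0,"dy":0.0,"dz":0.2,"spin":0.0},{"dx":0.0,"dy":0.0,"dz":0.0,"spin":0.0},{"dx":0.0,"dy":0.0,"dz":0.0,"spin":0.0}]'

```text
time: 10.8
ee_pos: [0.5305, -0.2596, 0.2426]
eef_rot: [0.621, 0.784, -0.0, 0.0]
ft_force: [1.3, -2.1, 0.3]
width: 0.0204
grip_force: 15.0
```

```bash
python3 - <<'E'
from bench import telemetry
s=telemetry.read_state();print(s["ft_force"],s["torque"],s["ee_pos"])
E
```

```text
[ 1.34436615 -2.12736862  0.34332236] [-0.56896313 -0.22127231 -0.02052596] [ 0.5305118  -0.25956198  0.24257456]
```

move_arm --steps '[{"dx":-0.07,"dy":0.02,"dz":0.3,"spin":0.0},{"dx":0.0,"dy":0.0,"dz":0.3,"spin":0.0},{"dx":0.0,"dy":0.0,"dz":0.3,"spin":0.0},{"dx":0.0,"dy":0.0,"dz":0.2,"spin":0.0},{"dx":0.0,"dy":0.0,"dz":0.2,"spin":0.0},{"dx":0.0,"dy":0.0,"dz":0.0,"spin":0.0},{"dx":0.0,"dy":0.0,"dz":0.0,"spin":0.0}]'

```text
time: 11.5
ee_pos: [0.5307, -0.2599, 0.2295]
eef_rot: [0.621, 0.784, -0.0, -0.0]
ft_force: [-0.4, -1.2, -1.5]
width: 0.0204
grip_force: 15.0
```

```bash
python3 - <<'E'
from bench import telemetry
s=telemetry.read_state();print(s["ft_force"],s["torque"],s["ee_pos"])
E
```

```text
[-0.40177068 -1.18646454 -1.47381083] [-0.26197461 -0.03531235 -0.0455054 ] [ 0.53066677 -0.25993396  0.22952138]
```

move_arm --steps '[{"dx":0.0,"dy":0.0,"dz":0.2,"spin":0.0},{"dx":0.0,"dy":0.0,"dz":0.1,"spin":0.0},{"dx":0.0,"dy":0.0,"dz":0.0,"spin":0.0}]'

```text
time: 11.8
ee_pos: [0.5308, -0.2599, 0.2266]
eef_rot: [0.621, 0.784, 0.0, -0.0]
ft_force: [1.2, -0.4, -2.0]
width: 0.0202
grip_force: 15.0
```

move_arm --steps '[{"dx":0.0,"dy":0.0,"dz":0.0,"spin":0.0},{"dx":0.0,"dy":0.0,"dz":0.0,"spin":0.0},{"dx":0.0,"dy":0.0,"dz":0.0,"spin":0.0},{"dx":0.0,"dy":0.0,"dz":-2.0,"spin":0.0},{"dx":0.0,"dy":0.0,"dz":-4.0,"spin":0.0},{"dx":0.0,"dy":0.0,"dz":-4.0,"spin":0.0}]' --claw 4.0 --squeeze 5

```text
time: 12.4
ee_pos: [0.5305, -0.2599, 0.3275]
eef_rot: [0.621, 0.784, -0.0, -0.001]
ft_force: [0.6, 0.2, 0.0]
width: 0.0393
grip_force: 0.0
```

```bash
python3 - <<'E'
from h import *
from bench import telemetry
c=load("top0.pkl")
print(plane(c,[[230.1,215.8],[192.9,187.6]],.063))
rel(.4665,.1765,.14,.234+np.pi/2,telemetry.read_state())
E
```

```text
[[0.46612062 0.17585229 0.063     ]
 [0.550645   0.29143663 0.063     ]]
yang 0.231 d_tool cm [43.94  3.76  2.38] spin 1.568 tilt [-1.5e-03  3.0e-04 -1.0e+00] t 12.4
```

move_arm --steps '[{"dx":3.0,"dy":0.3,"dz":0.0,"spin":0.0},{"dx":4.6,"dy":0.4,"dz":0.0,"spin":0.0},{"dx":4.6,"dy":0.4,"dz":0.0,"spin":0.0},{"dx":4.6,"dy":0.4,"dz":0.0,"spin":0.0},{"dx":4.6,"dy":0.4,"dz":0.0,"spin":0.0},{"dx":4.6,"dy":0.4,"dz":0.0,"spin":0.0},{"dx":4.6,"dy":0.4,"dz":0.0,"spin":0.0},{"dx":4.6,"dy":0.4,"dz":0.5,"spin":0.0},{"dx":4.6,"dy":0.4,"dz":1.0,"spin":0.0},{"dx":4.1,"dy":0.3,"dz":1.0,"spin":0.0},{"dx":0.0,"dy":0.0,"dz":0.0,"spin":0.0}]' --claw 7.0

```text
time: 13.5
ee_pos: [0.4653, 0.1816, 0.3005]
eef_rot: [0.618, 0.786, -0.0, -0.001]
ft_force: [0.2, -1.2, 0.3]
width: 0.0698
grip_force: 0.0
```

```bash
python3 - <<'E'
from h import *
from bench import telemetry
rel(.4665,.1765,.024,.234,telemetry.read_state())
E
```

```text
yang 0.239 d_tool cm [-0.54  0.02 11.25] spin 0.005 tilt [-2.e-03  7.e-04 -1.e+00] t 13.5
```

move_arm --steps '[{"dx":0.0,"dy":0.1,"dz":3.0,"spin":0.005},{"dx":0.0,"dy":0.0,"dz":4.0,"spin":0.0},{"dx":0.0,"dy":0.0,"dz":2.5,"spin":0.0},{"dx":0.0,"dy":0.0,"dz":1.2,"spin":0.0},{"dx":0.0,"dy":0.0,"dz":0.3,"spin":0.0},{"dx":0.0,"dy":0.0,"dz":0.0,"spin":0.0}]'

```text
time: 14.1
ee_pos: [0.4687, 0.1762, 0.1924]
eef_rot: [0.623, 0.782, 0.0, 0.0]
ft_force: [-0.1, 0.7, -0.1]
width: 0.0703
grip_force: 0.0
```

```bash
python3 - <<'E'
from h import *
from bench import telemetry
rel(.4665,.1765,.024,.234,telemetry.read_state())
E
```

```text
yang 0.226 d_tool cm [ 0.08 -0.2   0.44] spin -0.008 tilt [ 6.e-04  3.e-04 -1.e+00] t 14.1
```

Close, open, quarter turn, close.

move_arm --steps '[{"dx":0.0,"dy":-0.1,"dz":0.2,"spin":0.0},{"dx":0.0,"dy":0.0,"dz":0.0,"spin":0.0},{"dx":0.0,"dy":0.0,"dz":0.0,"spin":0.0},{"dx":0.0,"dy":0.0,"dz":0.0,"spin":0.0},{"dx":0.0,"dy":0.0,"dz":0.0,"spin":0.0},{"dx":0.0,"dy":0.0,"dz":0.0,"spin":0.0},{"dx":0.0,"dy":0.0,"dz":0.0,"spin":0.0},{"dx":0.0,"dy":0.0,"dz":0.0,"spin":0.0},{"dx":0.0,"dy":0.0,"dz":0.0,"spin":0.0}]' --claw 1.0 --squeeze 5

```text
time: 15.0
ee_pos: [0.4672, 0.176, 0.1898]
eef_rot: [0.623, 0.782, 0.0, -0.0]
ft_force: [-1.2, -0.2, 1.3]
width: 0.025
grip_force: 5.0
```

move_arm --steps '[{"dx":0.0,"dy":0.0,"dz":0.0,"spin":0.0},{"dx":0.0,"dy":0.0,"dz":0.0,"spin":-0.143},{"dx":0.0,"dy":0.0,"dz":0.0,"spin":-0.143},{"dx":0.0,"dy":0.0,"dz":0.0,"spin":-0.143},{"dx":0.0,"dy":0.0,"dz":0.0,"spin":-0.143},{"dx":0.0,"dy":0.0,"dz":0.0,"spin":-0.143},{"dx":0.0,"dy":0.0,"dz":0.0,"spin":-0.143},{"dx":0.0,"dy":0.0,"dz":0.0,"spin":-0.143},{"dx":0.0,"dy":0.0,"dz":0.0,"spin":-0.143},{"dx":0.0,"dy":0.0,"dz":0.0,"spin":-0.143},{"dx":0.0,"dy":0.0,"dz":0.0,"spin":-0.143},{"dx":0.0,"dy":0.0,"dz":0.0,"spin":-0.143}]' --claw 5.0

```text
time: 16.2
ee_pos: [0.4673, 0.176, 0.1897]
eef_rot: [-0.117, 0.993, 0.0, 0.0]
ft_force: [-0.0, 0.2, 0.9]
width: 0.0497
grip_force: 0.0
```

move_arm --steps '[{"dx":0.0,"dy":0.0,"dz":0.0,"spin":0.0},{"dx":0.0,"dy":0.0,"dz":0.0,"spin":0.0},{"dx":0.0,"dy":0.0,"dz":0.0,"spin":0.0},{"dx":0.0,"dy":0.0,"dz":0.0,"spin":0.0},{"dx":0.0,"dy":0.0,"dz":0.0,"spin":0.0},{"dx":0.0,"dy":0.0,"dz":0.0,"spin":0.0},{"dx":0.0,"dy":0.0,"dz":0.0,"spin":0.0}]' --claw 1.0

```text
time: 16.9
ee_pos: [0.4672, 0.1761, 0.1897]
eef_rot: [-0.114, 0.994, 0.0, 0.0]
ft_force: [0.1, 0.4, -0.9]
width: 0.0246
grip_force: 5.0
```

move_arm --steps '[{"dx":0.0,"dy":0.0,"dz":0.0,"spin":0.0},{"dx":0.0,"dy":0.0,"dz":-0.6,"spin":0.0},{"dx":0.0,"dy":0.0,"dz":-1.0,"spin":0.0},{"dx":0.0,"dy":0.0,"dz":-0.5,"spin":0.0},{"dx":0.0,"dy":0.0,"dz":0.0,"spin":0.0}]' --claw 3.4

```text
time: 17.4
ee_pos: [0.4677, 0.1762, 0.212]
eef_rot: [-0.114, 0.994, 0.0, 0.001]
ft_force: [-0.1, 0.1, -0.2]
width: 0.0339
grip_force: 0.0
```

move_arm --steps '[{"dx":0.0,"dy":0.0,"dz":0.0,"spin":0.0},{"dx":0.0,"dy":0.0,"dz":0.0,"spin":0.0},{"dx":0.0,"dy":0.0,"dz":0.0,"spin":0.0},{"dx":0.0,"dy":0.0,"dz":0.0,"spin":0.0},{"dx":0.0,"dy":0.0,"dz":-2.0,"spin":0.0},{"dx":0.0,"dy":0.0,"dz":-4.0,"spin":0.0},{"dx":0.0,"dy":0.0,"dz":-4.0,"spin":0.0},{"dx":0.0,"dy":0.0,"dz":0.0,"spin":0.143},{"dx":0.0,"dy":0.0,"dz":0.0,"spin":0.143},{"dx":0.0,"dy":0.0,"dz":0.0,"spin":0.143},{"dx":0.0,"dy":0.0,"dz":0.0,"spin":0.143},{"dx":0.0,"dy":0.0,"dz":0.0,"spin":0.143}]' --claw 1.0 --squeeze 20

```text
time: 18.6
ee_pos: [0.4671, 0.1759, 0.3103]
eef_rot: [0.244, 0.97, -0.0, -0.0]
ft_force: [-0.0, -0.4, -1.5]
width: 0.0243
grip_force: 20.0
```

move_arm --steps '[{"dx":0.0,"dy":0.0,"dz":0.0,"spin":0.143},{"dx":0.0,"dy":0.0,"dz":0.0,"spin":0.143},{"dx":0.0,"dy":0.0,"dz":0.0,"spin":0.143},{"dx":0.0,"dy":0.0,"dz":0.0,"spin":0.143},{"dx":0.0,"dy":0.0,"dz":0.0,"spin":0.143},{"dx":0.0,"dy":0.0,"dz":0.0,"spin":0.143},{"dx":0.0,"dy":0.0,"dz":0.0,"spin":0.0}]'

```text
time: 19.3
ee_pos: [0.4671, 0.176, 0.3104]
eef_rot: [0.624, 0.782, -0.0, -0.0]
ft_force: [-1.1, 0.2, -1.1]
width: 0.0246
grip_force: 20.0
```

```bash
python3 - <<'E'
from h import *
from bench import telemetry
s=telemetry.read_state();print(s["width"],s["grip_force"])
rel(.5028,-.1414,.14,.233,s)
E
```

```text
0.024554146471506156 19.999689515680075
yang 0.224 d_tool cm [-31.74  -3.56   0.65] spin -0.009 tilt [-5.e-04 -3.e-04 -1.e+00] t 19.3
```

move_arm --steps '[{"dx":-2.5,"dy":-0.3,"dz":0.0,"spin":0.0},{"dx":-4.5,"dy":-0.5,"dz":0.0,"spin":0.0},{"dx":-4.5,"dy":-0.5,"dz":0.0,"spin":0.0},{"dx":-4.5,"dy":-0.5,"dz":0.0,"spin":0.0},{"dx":-4.5,"dy":-0.5,"dz":0.0,"spin":0.0},{"dx":-4.5,"dy":-0.5,"dz":0.0,"spin":0.0},{"dx":-4.0,"dy":-0.5,"dz":0.0,"spin":0.0},{"dx":-2.0,"dy":-0.2,"dz":0.5,"spin":0.0},{"dx":-0.7,"dy":-0.1,"dz":1.5,"spin":-0.009},{"dx":0.0,"dy":0.0,"dz":2.0,"spin":0.0},{"dx":0.0,"dy":0.0,"dz":0.0,"spin":0.0},{"dx":0.0,"dy":0.0,"dz":0.0,"spin":0.0}]'

```text
time: 20.5
ee_pos: [0.5032, -0.1409, 0.2708]
eef_rot: [0.618, 0.786, -0.0, -0.0]
ft_force: [0.5, 0.4, 0.1]
width: 0.0244
grip_force: 20.0
```

move_arm --steps '[{"dx":0.0,"dy":0.0,"dz":0.0,"spin":0.0},{"dx":0.0,"dy":0.0,"dz":0.0,"spin":0.0},{"dx":0.0,"dy":0.0,"dz":0.0,"spin":0.0}]'

```text
time: 20.8
ee_pos: [0.5034, -0.1408, 0.2714]
eef_rot: [0.619, 0.785, 0.0, 0.0]
ft_force: [-0.4, -0.2, -1.7]
width: 0.0247
grip_force: 20.0
```

```bash
python3 - <<'E'
from h import *
from bench import telemetry,imaging
s=telemetry.read_state();print(s["width"],s["grip_force"],s["ee_pos"])
rel(.5028,-.1414,.1,.233,s)
c=imaging.camera("scene"); pickle.dump(c,open("scene3.pkl","wb"))
cv2.imwrite("pics/crop4.png",cv2.resize(c["img"][200:300,200:300,::-1],(600,600),interpolation=cv2.INTER_CUBIC))
E
```

```text
0.02471270898615772 19.997782381251454 [ 0.50343343 -0.14083221  0.27137696]
yang 0.236 d_tool cm [-0.04 -0.08  0.74] spin 0.003 tilt [ 1.1e-03  1.0e-04 -1.0e+00] t 20.8
```

View pics/crop4.png

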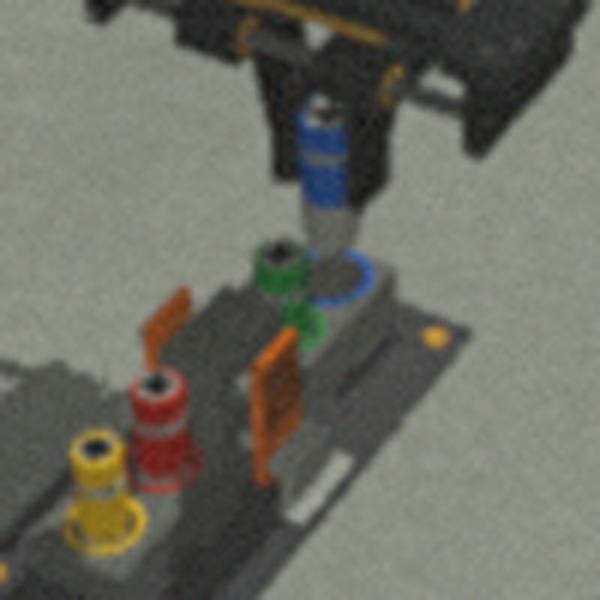

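The red socket is seated upright in its bore, crop (158,430). The blue one hangs above the blue ring at (335,278), so I'll lower it.

move_arm --steps '[{"dx":-0.03,"dy":-0.07,"dz":1.0,"spin":0.0},{"dx":0.0,"dy":0.0,"dz":0.8,"spin":0.0},{"dx":0.0,"dy":0.0,"dz":0.3,"spin":0.0},{"dx":0.0,"dy":0.0,"dz":0.2,"spin":0.0},{"dx":0.0,"dy":0.0,"dz":0.2,"spin":0.0},{"dx":0.0,"dy":0.0,"dz":0.2,"spin":0.0},{"dx":0.0,"dy":0.0,"dz":0.0,"spin":0.0}]'

```text
time: 21.55
ee_pos: [0.5026, -0.1414, 0.2435]
eef_rot: [0.619, 0.785, -0.0, -0.0]
ft_force: [-0.6, -0.1, -0.6]
width: 0.0245
grip_force: 20.0
```

```bash
python3 - <<'E'
from bench import telemetry
s=telemetry.read_state();print(s["ft_force"],s["torque"],s["ee_pos"])
E
```

```text
[-0.64552555 -0.13173541 -0.56785482] [-0.01496588  0.04531    -0.04527766] [ 0.50255332 -0.14144222  0.24354154]
```

move_arm --steps '[{"dx":0.0,"dy":0.0,"dz":0.3,"spin":0.0},{"dx":0.0,"dy":0.0,"dz":0.3,"spin":0.0},{"dx":0.0,"dy":0.0,"dz":0.3,"spin":0.0},{"dx":0.0,"dy":0.0,"dz":0.3,"spin":0.0},{"dx":0.0,"dy":0.0,"dz":0.2,"spin":0.0},{"dx":0.0,"dy":0.0,"dz":0.2,"spin":0.0},{"dx":0.0,"dy":0.0,"dz":0.0,"spin":0.0}]'

```text
time: 22.25
ee_pos: [0.5025, -0.1414, 0.2274]
eef_rot: [0.619, 0.785, -0.0, -0.0]
ft_force: [0.2, -0.1, -1.5]
width: 0.0245
grip_force: 20.0
```

```bash
python3 - <<'E'
from bench import telemetry
s=telemetry.read_state();print(s["ft_force"],s["torque"],s["ee_pos"])
E
```

```text
[ 0.23521042 -0.06090044 -1.49575145] [-0.09534872  0.04842717 -0.0320707 ] [ 0.50250217 -0.14140064  0.22743863]
```

move_arm --steps '[{"dx":0.0,"dy":0.0,"dz":0.0,"spin":0.0},{"dx":0.0,"dy":0.0,"dz":0.0,"spin":0.0},{"dx":0.0,"dy":0.0,"dz":0.0,"spin":0.0},{"dx":0.0,"dy":0.0,"dz":-2.0,"spin":0.0},{"dx":0.0,"dy":0.0,"dz":-4.0,"spin":0.0},{"dx":0.0,"dy":0.0,"dz":-3.0,"spin":0.0},{"dx":0.0,"dy":0.0,"dz":0.0,"spin":0.0}]' --claw 4.5 --squeeze 5

```text
time: 22.95
ee_pos: [0.5037, -0.142, 0.3219]
eef_rot: [0.619, 0.785, 0.002, 0.003]
ft_force: [0.5, -0.4, 0.6]
width: 0.0448
grip_force: 0.0
```

```bash
python3 - <<'E'
from h import *
from bench import telemetry,imaging
s=telemetry.read_state();rel(.5209,-.2183,.054,.2335,s)
c=imaging.camera("scene"); pickle.dump(c,open("scene4.pkl","wb"))
cv2.imwrite("pics/crop5.png",cv2.resize(c["img"][200:300,200:300,::-1],(600,600),interpolation=cv2.INTER_CUBIC))
E
```

```text
yang 0.235 d_tool cm [-7.8  -0.17 10.4 ] spin 0.001 tilt [ 7.e-03 -1.e-04 -1.e+00] t 22.95
```

View pics/crop5.png

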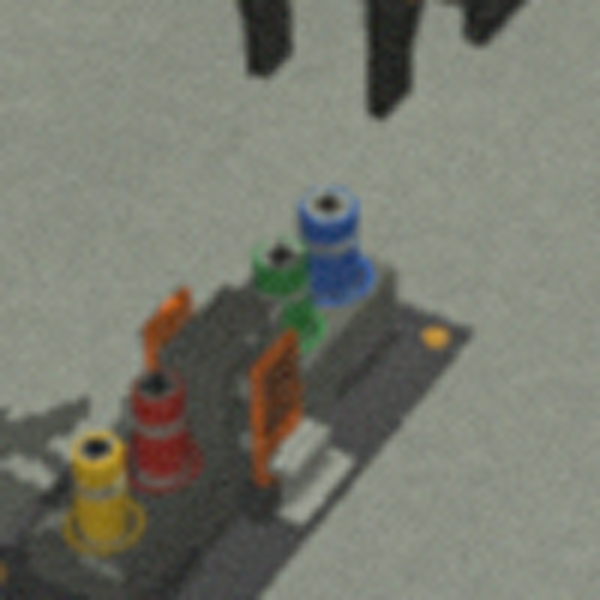

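Both sockets stand fully in their bores: red at crop (158,430), blue at (330,245). Next I'll go over the grip and pinch the catches.

move_arm --steps '[{"dx":-2.5,"dy":0.0,"dz":0.0,"spin":0.0},{"dx":-3.5,"dy":-0.1,"dz":0.0,"spin":0.0},{"dx":-1.8,"dy":-0.1,"dz":0.0,"spin":0.0},{"dx":0.0,"dy":0.0,"dz":2.0,"spin":0.0},{"dx":0.0,"dy":0.0,"dz":2.0,"spin":0.0},{"dx":0.0,"dy":0.0,"dz":0.0,"spin":0.0},{"dx":0.0,"dy":0.0,"dz":0.0,"spin":0.0},{"dx":0.0,"dy":0.0,"dz":0.0,"spin":0.0}]' --claw 8.7

```text
time: 23.8
ee_pos: [0.519, -0.2178, 0.2784]
eef_rot: [0.619, 0.785, 0.0, 0.0]
ft_force: [0.4, 0.4, 0.3]
width: 0.0865
grip_force: 0.0
```

```bash
python3 - <<'E'
from h import *
from bench import telemetry
s=telemetry.read_state();print(s["width"]);rel(.5209,-.2183,.054,.2335,s)
E
```

```text
0.0865474600856511
yang 0.235 d_tool cm [-0.09  0.16  6.04] spin 0.002 tilt [ 9.e-04 -1.e-04 -1.e+00] t 23.8
```

move_arm --steps '[{"dx":-0.07,"dy":0.17,"dz":2.5,"spin":0.0},{"dx":0.0,"dy":0.0,"dz":2.0,"spin":0.0},{"dx":0.0,"dy":0.0,"dz":1.0,"spin":0.0},{"dx":0.0,"dy":0.0,"dz":0.5,"spin":0.0},{"dx":0.0,"dy":0.0,"dz":0.0,"spin":0.0},{"dx":0.0,"dy":0.0,"dz":0.0,"spin":0.0}]'

```text
time: 24.4
ee_pos: [0.521, -0.2182, 0.2186]
eef_rot: [0.619, 0.785, 0.0, 0.001]
ft_force: [0.5, 0.3, 0.2]
width: 0.0868
grip_force: 0.0
```

```bash
python3 - <<'E'
from h import *
from bench import telemetry
s=telemetry.read_state();print(s["ft_force"]);rel(.5209,-.2183,.054,.2335,s)
E
```

```text
[0.48231252 0.26955885 0.22062066]
yang 0.235 d_tool cm [-0.01 -0.01  0.06] spin 0.001 tilt [ 1.3e-03 -2.0e-04 -1.0e+00] t 24.4
```

move_arm --steps '[{"dx":0.0,"dy":0.0,"dz":0.0,"spin":0.0},{"dx":0.0,"dy":0.0,"dz":0.0,"spin":0.0},{"dx":0.0,"dy":0.0,"dz":0.0,"spin":0.0},{"dx":0.0,"dy":0.0,"dz":0.0,"spin":0.0},{"dx":0.0,"dy":0.0,"dz":0.0,"spin":0.0},{"dx":0.0,"dy":0.0,"dz":0.0,"spin":0.0},{"dx":0.0,"dy":0.0,"dz":0.0,"spin":0.0},{"dx":0.0,"dy":0.0,"dz":0.0,"spin":0.0},{"dx":0.0,"dy":0.0,"dz":0.0,"spin":0.0},{"dx":0.0,"dy":0.0,"dz":0.0,"spin":0.0}]' --claw 2.0 --squeeze 40

```text
time: 25.4
ee_pos: [0.5206, -0.2182, 0.2183]
eef_rot: [0.619, 0.785, 0.0, -0.0]
ft_force: [-3.7, 1.1, 8.4]
width: 0.0371
grip_force: 40.0
```

```bash
python3 - <<'E'
from bench import telemetry
s=telemetry.read_state();print(s["width"],s["grip_force"],s["ft_force"],s["torque"],s["ee_pos"])
E
```

```text
0.037053206156783834 40.00273525714874 [-3.66478374  1.13997034  8.35780118] [ 0.27789298  0.88396555 -0.04992118] [ 0.52059758 -0.2181728   0.21834836]
```

move_arm --steps '[{"dx":0.0,"dy":0.0,"dz":-0.2,"spin":0.0},{"dx":0.0,"dy":0.0,"dz":-0.3,"spin":0.0},{"dx":0.0,"dy":0.0,"dz":-0.5,"spin":0.0},{"dx":0.0,"dy":0.0,"dz":-0.5,"spin":0.0},{"dx":0.0,"dy":0.0,"dz":0.0,"spin":0.0},{"dx":0.0,"dy":0.0,"dz":0.0,"spin":0.0}]'

```text
time: 26.0
ee_pos: [0.5206, -0.218, 0.2328]
eef_rot: [0.619, 0.785, 0.0, 0.0]
ft_force: [-0.3, -0.5, -5.9]
width: 0.037
grip_force: 40.0
```

```bash
python3 - <<'E'
from h import *
from bench import telemetry,imaging
s=telemetry.read_state();print(s["width"],s["grip_force"],s["ft_force"],s["torque"],s["ee_pos"])
c=imaging.camera("scene")
cv2.imwrite("pics/crop6.png",cv2.resize(c["img"][190:320,170:300,::-1],(600,600),interpolation=cv2.INTER_CUBIC))
E
```

```text
0.03696866224237297 39.9991375207901 [-0.26142161 -0.54912204 -5.86415768] [-0.09083652 -0.03584346 -0.02507212] [ 0.52063437 -0.21800669  0.23277856]
```

View pics/crop6.png

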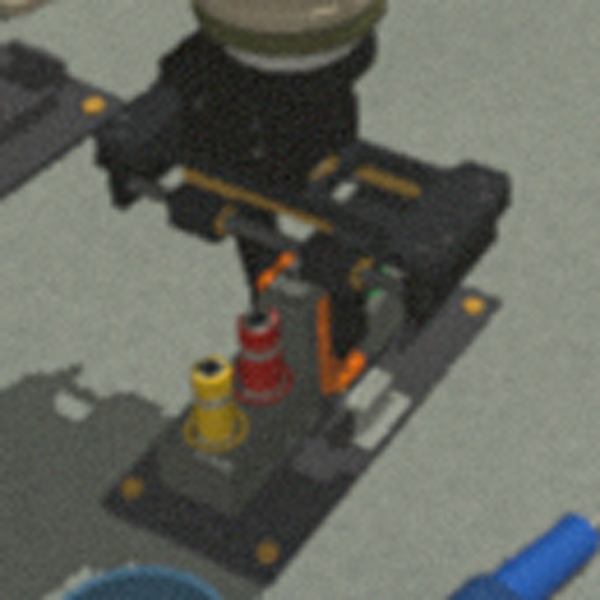

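The cassette is rising level with both hooks clear of the keepers (hook visible at crop (345,375)). The wrist carries 5.9 N, which matches the full cassette. Lifting on.

move_arm --steps '[{"dx":0.0,"dy":0.0,"dz":-0.7,"spin":0.0},{"dx":0.0,"dy":0.0,"dz":-1.2,"spin":0.0},{"dx":0.0,"dy":0.0,"dz":-1.6,"spin":0.0},{"dx":0.0,"dy":0.0,"dz":-1.6,"spin":0.0},{"dx":0.0,"dy":0.0,"dz":-1.6,"spin":0.0},{"dx":0.0,"dy":0.0,"dz":-1.6,"spin":0.0},{"dx":0.0,"dy":0.0,"dz":-1.2,"spin":0.0},{"dx":0.0,"dy":0.0,"dz":-0.6,"spin":0.0},{"dx":0.0,"dy":0.0,"dz":-0.2,"spin":0.0},{"dx":0.0,"dy":0.0,"dz":0.0,"spin":0.0},{"dx":0.0,"dy":0.0,"dz":0.0,"spin":0.0},{"dx":0.0,"dy":0.0,"dz":0.0,"spin":0.0}]'

```text
time: 27.25
ee_pos: [0.5205, -0.218, 0.335]
eef_rot: [0.619, 0.785, -0.0, -0.001]
ft_force: [-0.2, 0.3, -5.7]
width: 0.037
grip_force: 40.0
```

move_arm --steps '[{"dx":0.0,"dy":0.0,"dz":0.0,"spin":0.0},{"dx":0.0,"dy":0.0,"dz":0.0,"spin":0.0},{"dx":0.0,"dy":0.0,"dz":0.0,"spin":0.0},{"dx":0.0,"dy":0.0,"dz":0.0,"spin":0.0},{"dx":0.0,"dy":0.0,"dz":0.0,"spin":0.0}]'

```text
time: 27.75
ee_pos: [0.5206, -0.2181, 0.3357]
eef_rot: [0.619, 0.785, 0.0, -0.0]
ft_force: [0.3, -0.7, -5.8]
width: 0.037
grip_force: 40.0
```

```bash
python3 - <<'E'
from h import *
from bench import telemetry,imaging
s=telemetry.read_state();print(s["width"],s["grip_force"],s["ft_force"],s["torque"],s["ee_pos"],abs(s["joint_vel"]).max())
c=imaging.camera("scene")
cv2.imwrite("pics/fin.png",cv2.resize(c["img"][120:320,120:340,::-1],(660,600),interpolation=cv2.INTER_CUBIC))
E
```

```text
0.03699341924628638 39.998520612716675 [ 0.30928769 -0.72992168 -5.84243845] [-0.07451488  0.00580688  0.00020406] [ 0.52059653 -0.21805718  0.33570616] 0.001704009545275529
```

View pics/fin.png

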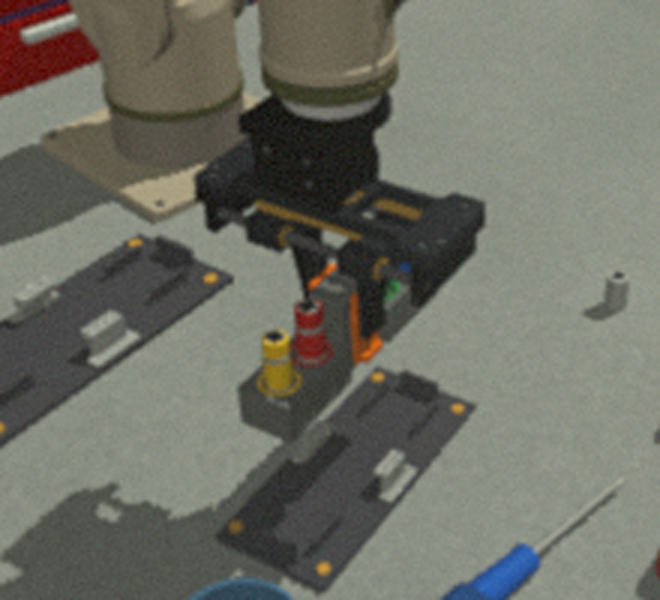

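The cassette hangs level about 12 cm above its seat, roughly 10 cm clear of the keepers, and the arm is still. The red and yellow sockets are in view at (310,330) and (275,360), green and blue show behind the finger, and the dock below is empty.

```bash
python3 -c "
from bench import job
print(job.close_job())"
```

```text
the job is handed in; nothing more can be done
None
```

I put the red and blue sockets into their matching bores, pinched both catches, and handed the job in with the complete cassette held level and still, about 10 cm clear of its dock; total time was about 28 s.

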